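Cull the broken oat bars with the bench scraper

ROBOT

A 7-joint arm with a two-finger parallel gripper is mounted at the origin on the work surface. World frame = base frame: x ahead of the robot, y to its left, z up, the work surface at z = 0. Lengths are in m, angles in rad, forces in N, time in s.
With the tool pointing down it reaches from about 0.425 to 0.95 m from the base axis. Payload 16.7 kg.
Tool frame: the origin (TCP) lies at the very end of the fingers, on their centre line; the grasp point (between the pads) lies 19 mm behind it; z points along the fingers, y is the line along which they close (so a half turn about z gives the same grasp; the last joint's range is limited). The gripper opens to 94 mm and grips with 3 to 60 N. Pads are 16 mm wide; open, the fingers measure 119 mm over their backs; the gripper's body (75 mm by 177 mm) begins 78 mm behind the grasp point.
Start: joints at [-1.421, 0.426, 0.074, 1.606, -0.034, 1.111, -0.067], TCP at [0.199, 0.645, 0.177] pointing down, gripper open.
Joint ranges: [-2.85, 2.85], [-0.5, 2.14], [-1.23, 1.37], [0.21, 2.46], [-1.02, 4.16], [0.16, 2.05], [-2.73, 2.73]. Speed limits (rad/s): [1.89, 1.89, 2.39, 2.39, 3.01, 3.01, 3.01].

INTERFACE

Orientations are given as a rotation vector (axis times angle).
In Python, from bench import ctrl gives the robot as it stands. The module is installed in compiled form; this text tells all that it offers.
- The arm moves only by the shell command python3 -m jog 'ROWS' [FORCE]. ROWS is JSON, a list that holds one entry, the list of rows, each a list of 7 numbers: the turn, a rotation vector about the world's x, y, z in rad, then the shift along the world's x, y, z in m, then the opening, from 0 (shut) to 1 (fully open). A call has 1 to 12 rows; each row shifts and turns the commanded pose from where the row before left it; what a row does not reach is not made up. A row lasts 1/10 s, in which the tool goes at most 50 mm and 8.59 degrees, less where a joint would pass 70% of its speed; a pose out of reach is approached as far as the arm can. A call is refused whole if a number of a shift passes 0.05 or a number of a turn 0.15, either way. A call with a gripper value outside its range is refused whole. The fingers move at their own pace and stop on an object; FORCE is the grip in N (left out, the last holds). Time passes only in rows, so rows that do not move let the fingers close. It gives the time, the measured TCP pose, the force, the opening and the grip force at its end, in the units of the state.
- ctrl.sense(): the state, without advancing time (a new reading comes with each control period).
- ctrl.capture(name): name is "scene" or "top" or "wrist"; returns a dict with "frame" (384x512x3 uint8, blue, green, red), "vfov" (degrees; the focal length in pixels is half the picture's height over the tangent of half this angle, whatever the lens; pixels are square), "cx", "cy" (the principal point, pixels), "extrinsics" (4x4, takes a point from camera to world coordinates); the wrist camera has in their place "mount" (4x4, takes a point from camera to tool coordinates, whose origin is the TCP and whose axes are the flange's). Camera axes: x right, y down, z forward; pixel columns grow to the right and rows downward; lengths in m; the calibration is good to about 2 mm. A picture is of the moment at which its call begins: read the wrist's pose just before it. There is no depth.
- ctrl.sign_off(): hands the job in; it is judged then, once.
The state is a dict: "time": time; "qpos": joint angles; "joint_vel": joint speeds; "effort": joint torques, N m; "ee_pos": TCP position; "eef_rot": TCP orientation; "contact_force": force on the tool from outside, world axes, zero at the start; "torque": the same for the moment, N m; "width": finger opening in m; "grip_force": force on a finger pad.
Only numpy, scipy, OpenCV 4.12 (cv2) and the standard library are available. Lean on these libraries where they do the work, as an engineer would, in place of code of your own. Each camera call takes 0.05 s, during which the arm holds its last target. There are 200 camera calls.

TASK

Two of the five oat bars on the dark stone slab are no good: one is snapped short, one has lost a corner. Draw the bench scraper up out of its slot in the oak stand and use its blade to push those two off the slab so that they lie on the baking sheet, without touching any bar with your fingers. Leave the three whole bars and everything else where they are, then put the scraper back down, upright, in the slot it came from.

Things in the scene. Friction and masses are not known exactly. Their poses are not given: they have to be found in the camera images.
- slab: Fixed dark granite slab, 200 (x) by 440 (y) by 30 mm thick. Origin at the centre of its underside, z up; top 30 mm above it. Its far edge (+x, 100 mm from the origin) is beside the baking sheet; its near edge faces the robot. Five bars lie on it in a row along y, about 86 mm apart in shuffled order, each roughly along x.
- sheet: Fixed aluminium baking sheet, 230 mm (x) by 460 mm (y), floor 4 mm thick, on the table beyond the slab, same heading as the slab, 4 mm from the slab's far edge. Its near edge (-x) is open and flat; the other three edges have a rim 14 mm high. Origin at the centre of its underside.
- bar_chipped: Oat bar 110 x 44 x 18 mm with the far left corner broken off on a slant (the missing triangle is 43 mm along x and 28 mm across, on the +x +y corner). About 50 g. Origin at the centre of its underside; x runs along its length, z up. 
- bar_short: Oat bar snapped short: 68 mm long (from 35 mm behind to about 33 mm ahead of its origin), 44 mm wide, 18 mm thick, ragged far (+x) end. About 40 g. Origin at the centre of its underside; x runs along its length, z up. 
- bar_sound1: Whole rectangular oat bar 110 x 44 x 18 mm, about 60 g; stays where it lies. Origin at the centre of its underside; x runs along its length, z up. 
- bar_sound2: Whole rectangular oat bar 110 x 44 x 18 mm, about 60 g; stays where it lies. Origin at the centre of its underside; x runs along its length, z up. 
- bar_sound3: Whole rectangular oat bar 110 x 44 x 18 mm, about 60 g; stays where it lies. Origin at the centre of its underside; x runs along its length, z up. 
- scraper: Bench scraper, blade down in an end slot of the stand: steel blade 76 mm wide (y), 4 thick (x), 95 high, under a dark wooden bar handle 92 long (y), 22 thick (x), 28 high. Origin at the middle of the blade's lower edge, z up; the handle's middle is 109 mm above it. It may lean a few degrees. 160 g.
- stand: Fixed oak block, 170 (x) by 130 (y) by 85 mm high, with three slots open upward at x = -55, 0, +55 mm, each 12 mm wide (x), 92 long (y), 73 deep (floor 12 mm above the underside). One end slot holds the scraper (its handle 22 mm clear of the top), the other the dough card; the middle one is empty. Origin at the centre of its underside.
- card: White plastic dough card, a plain plate 84 mm (y) x 4 mm (x) x 94 mm high, standing in the other end slot of the stand. Origin at the middle of its lower edge. Leave it.
- ramekin: Small white china bowl, 68 mm across, 40 mm high, standing on the table just in front of the slab's near edge. Origin under its centre. Leave it.
- plates: Fixed stack of white side plates, 160 mm across, 51 mm high, on the other side of the slab from the stand (the two change sides between starts). Origin under its centre.
- mug: Blue china mug, 80 mm across, 90 mm high, to the left of the sheet. Origin under its centre. Leave it.
- jar: Glass jar with wooden cap, 90 mm across, 130 mm high, to the right of the sheet. Origin under its centre. Leave it.
- oil: Green glass oil bottle, 60 mm across, 200 mm high, far to the left. Origin under its centre. Leave it.
- spoon: Wooden spoon, 240 mm long, lying at the right. Leave it.
Mind the look-alikes: they are no part of the job. There is more than one size of the scraper; the job needs the larger. What is shaped like the bar_chipped but yellow is not meant.

How it is judged:
On the way, in this order (a step that is already met when the one before it is completed fails the run):
1. the scraper is drawn up clear of the stand (z of scraper in the frame of stand above 0.09 m), for 0.1 s.
2. one broken bar lies on the baking sheet, clear of the slab (((x of bar_chipped in the frame of sheet between -0.115 and 0.115 m and y of bar_chipped in the frame of sheet between -0.228 and 0.228 m and z of bar_chipped in the frame of sheet below 0.022 m and angle between bar_chipped's own z axis and vertical below 0.2 rad and contact force between bar_chipped and slab below 0.05 N) or (x of bar_short in the frame of sheet between -0.115 and 0.115 m and y of bar_short in the frame of sheet between -0.228 and 0.228 m and z of bar_short in the frame of sheet below 0.022 m and angle between bar_short's own z axis and vertical below 0.2 rad and contact force between bar_short and slab below 0.05 N))), for 0.2 s.
3. both broken bars lie on the baking sheet, clear of the slab (x of bar_chipped in the frame of sheet between -0.115 and 0.115 m and y of bar_chipped in the frame of sheet between -0.228 and 0.228 m and z of each of bar_chipped, bar_short in the frame of sheet below 0.022 m and angle between each of bar_chipped, bar_short's own z axis and vertical below 0.2 rad and contact force between each of bar_chipped, bar_short and slab below 0.05 N and x of bar_short in the frame of sheet between -0.115 and 0.115 m and y of bar_short in the frame of sheet between -0.228 and 0.228 m), for 0.2 s.
At the end, for the whole second after the job is handed in: Both broken bars lie on the sheet, clear of the slab (centre inside its edges and under 22 mm high, tilt under 0.2 rad); the whole bars are within 20 mm of their start; the scraper stands released in its own slot (lower edge within 16 mm of its start, upright within 0.15 rad), all at rest (all of step 3 and distance of each of bar_sound1, bar_sound2, bar_sound3 from where it was at the start of the episode below 0.02 m and distance of scraper from where it was at the start of the episode below 0.016 m and angle between scraper's own z axis and vertical below 0.15 rad and linear speed of each of bar_chipped, bar_short, scraper below 0.02 m/s); the robot touches nothing.
It fails at once if the fingers touch a bar (contact force between the fingers and bar_sound1 above 0.3 N or contact force between the fingers and bar_sound2 above 0.3 N or contact force between the fingers and bar_sound3 above 0.3 N or contact force between the fingers and bar_chipped above 0.3 N or contact force between the fingers and bar_short above 0.3 N).
It fails at once if a whole bar is shifted by more than 25 mm (distance of any of bar_sound1, bar_sound2, bar_sound3 from where it was at the start of the episode above 0.025 m).
It fails at once if a bystander (china bowl, dough card, mug, jar, oil bottle, spoon) is shifted by more than 25 mm (distance of any of ramekin, card, mug, jar, oil, spoon from where it was at the start of the episode above 0.025 m).
It also fails if it takes over 61 s, if anything falls off the work surface, if the arm or the gripper's body presses on something with over 40 N, if the wrist force passes 120 N, or if a joint passes its speed limit or range.

## Working session

There is one attempt and no reset: what is moved stays moved. The work goes in short steps, Python scripts to look and compute and a shell command to move; the robot and the scene stay as the last step left them, time stands still between calls to the robot, and variables do not carry over. Pictures are saved under pics/ and viewed, at most 10 in all, crops included, and the job is handed in when it is done.

```bash
mkdir -p pics; cat > h.py <<'E'
import numpy as np, cv2
from bench import ctrl
from scipy.spatial.transform import Rotation as R
def cam(n):
    s=ctrl.sense(); c=ctrl.capture(n)
    f=192/np.tan(np.radians(c["vfov"])/2)
    if "extrinsics" in c: T=np.array(c["extrinsics"])
    else:
        W=np.eye(4);W[:3,:3]=R.from_rotvec(s["eef_rot"]).as_matrix();W[:3,3]=s["ee_pos"];T=W@np.array(c["mount"])
    return c["frame"],f,c["cx"],c["cy"],T
def save(n,fn):
    fr,f,cx,cy,T=cam(n);cv2.imwrite(fn+".png",fr);np.savez(fn+".npz",f=f,cx=cx,cy=cy,T=T)
def pt(fn,uvs,z):
    d=np.load(fn+".npz");out=[]
    for u,v in uvs:
        r=d["T"][:3,:3]@np.array([(u-d["cx"])/d["f"],(v-d["cy"])/d["f"],1]);o=d["T"][:3,3]
        out.append((o+r*(z-o[2])/r[2]).round(4))
    return np.array(out)
def proj(fn,p):
    d=np.load(fn+".npz");T=d["T"];q=(np.atleast_2d(p)-T[:3,3])@T[:3,:3]
    return q[:,:2]/q[:,2:]*d["f"]+[d["cx"],d["cy"]]
E
python3 - <<'E'
from h import *
save("scene","pics/s0");save("top","pics/t0")
for n in("s0","t0"):
    d=np.load(f"pics/{n}.npz");print(d["f"],d["cx"],d["cy"],d["T"].round(3))
a=[cv2.resize(cv2.imread(f"pics/{n}.png"),(800,600)) for n in("s0","t0")]
cv2.imwrite("pics/s0b.png",a[0]);cv2.imwrite("pics/t0b.png",a[1])
s=ctrl.sense();print(s["ee_pos"],s["eef_rot"],s["width"])
E
```

```text
347.3003653142148 255.95995422545627 193.31522076433734 [[ 0.181  0.814 -0.553  1.208]
 [ 0.983 -0.157  0.09  -0.103]
 [-0.014 -0.56  -0.829  1.033]
 [ 0.     0.     0.     1.   ]]
470.4770696810747 253.335786548132 186.5581102268223 [[ 0.    -0.994  0.111  0.352]
 [-1.    -0.002 -0.018  0.011]
 [ 0.018 -0.111 -0.994  1.814]
 [ 0.     0.     0.     1.   ]]
[0.19925106 0.6444609  0.17643821] [-4.69137577e-01 -3.10626371e+00  1.84690279e-03] 0.09411297317711838
```

View pics/t0b.png

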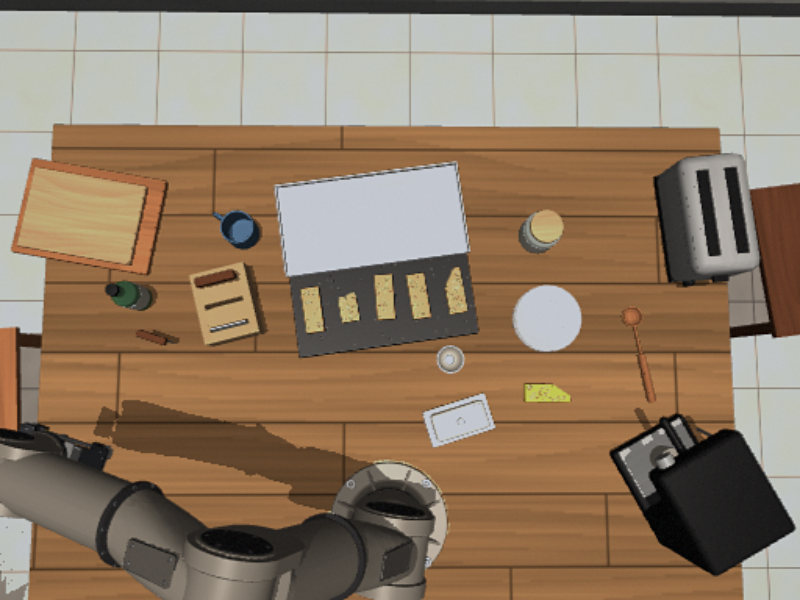

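View pics/s0b.png

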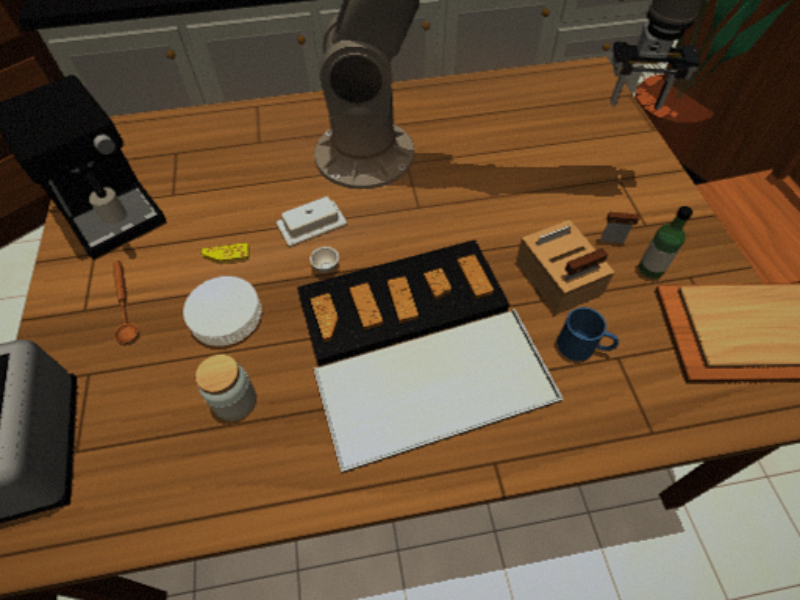

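Top view (800 px): the stand is at (225,305) with the dark handle at its far slot (215,277) and the white card at the near slot. A small scraper lies on the table at (153,337). The short bar is at (348,306) and the chipped bar at (455,290); the yellow look-alike is at (547,392). The one in the stand is the larger scraper, and I'll confirm that in an enlarged crop.

```bash
python3 - <<'E'
from h import *
im=cv2.imread("pics/t0.png")[95:245,115:315]
# left part: stand+slab 
cv2.imwrite("pics/c1.png",cv2.resize(im,(800,600),interpolation=cv2.INTER_CUBIC))
E
```

```text
(no output)
```

View pics/c1.png

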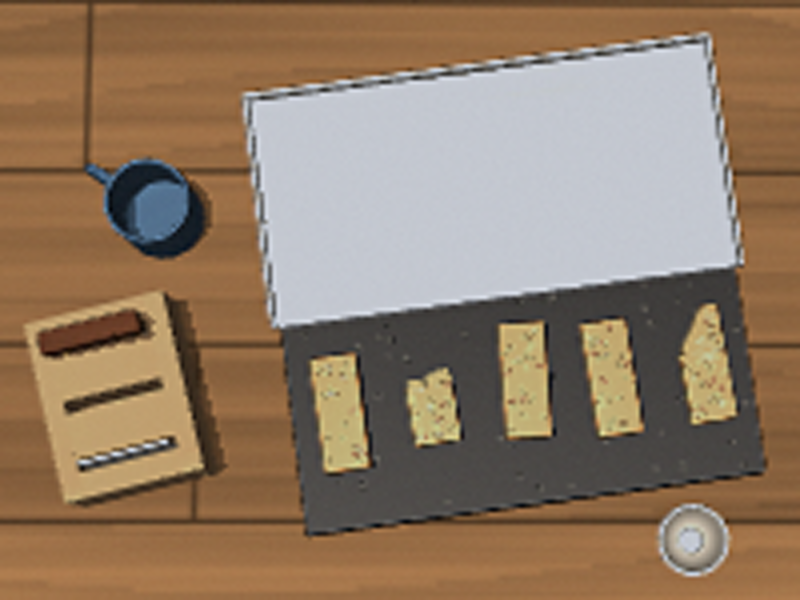

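The crop confirms it. The handle in the stand at (92,332) is the 92 mm one. The short bar is at (433,407) with a ragged end, and the chipped bar at (710,365). Now the positions.

```bash
python3 - <<'E'
from h import *
f="pics/t0"
g=lambda l,z:pt(f,[(115+(x-1.5)/4,95+(y-1.5)/4) for x,y in l],z)
def rep(n,l,z):
    p=g(l,z);print(n,p[:,:2].tolist(),"c",p.mean(0)[:2].round(4))
rep("stand",[(24,326),(163,292),(204,470),(68,503)],.085)
rep("handle",[(37,333),(137,310),(147,334),(43,356)],.135)
rep("slab NL NR FR FL",[(308,534),(766,470),(738,268),(285,328)],.03)
rep("sheet near",[(276,327),(742,266)],.014)
rep("sheet far",[(245,95),(710,35)],.018)
rep("b1",[(324,472),(371,467),(356,354),(310,359)],.048)
rep("short near L,R, farL,farR",[(415,446),(462,440),(447,368),(407,380)],.048)
rep("b3",[(505,439),(552,436),(544,321),(499,324)],.048)
rep("b4",[(598,437),(643,431),(626,319),(580,323)],.048)
rep("chip nearL,R,farR,farL,Lmid",[(692,425),(738,415),(717,305),(702,306),(682,357)],.048)
rep("ramekin",[(693,540)],.04)
# handle top in the scene cam? check of stand centre
E
```

```text
stand [[0.5823, 0.4698], [0.6144, 0.3428], [0.4497, 0.3016], [0.4195, 0.4248]] c [0.5165 0.3848]
handle [[0.5694, 0.4448], [0.5904, 0.3561], [0.5687, 0.3467], [0.5487, 0.4388]] c [0.5693 0.3966]
slab NL NR FR FL [[0.3926, 0.2119], [0.4534, -0.2214], [0.6476, -0.1968], [0.5884, 0.2367]] c [0.5205 0.0076]
sheet near [[0.5914, 0.2473], [0.6522, -0.2026]] c [0.6218 0.0223]
sheet far [[0.8186, 0.2806], [0.8809, -0.1732]] c [0.8498 0.0537]
b1 [[0.4501, 0.1958], [0.4548, 0.1519], [0.5614, 0.1672], [0.5566, 0.2104]] c [0.5057 0.1813]
short near L,R, farL,farR [[0.4746, 0.1109], [0.4803, 0.0668], [0.5483, 0.0813], [0.5368, 0.1189]] c [0.51   0.0945]
b3 [[0.4813, 0.0264], [0.4841, -0.0177], [0.5932, -0.0101], [0.5903, 0.0324]] c [0.5372 0.0078]
b4 [[0.4833, -0.061], [0.489, -0.1034], [0.5954, -0.0879], [0.5914, -0.0442]] c [ 0.5398 -0.0741]
chip nearL,R,farR,farL,Lmid [[0.4947, -0.1497], [0.5042, -0.1932], [0.609, -0.1744], [0.608, -0.1601], [0.5592, -0.1407]] c [ 0.555  -0.1636]
ramekin [[0.3869, -0.1505]] c [ 0.3869 -0.1505]
```

```bash
python3 -m jog '[[[0,0,-0.08,0.02,-0.035,0.01,1],[0,0,-0.08,0.02,-0.035,0.01,1],[0,0,-0.08,0.02,-0.035,0.01,1],[0,0,-0.08,0.02,-0.035,0.01,1],[0,0,-0.08,0.02,-0.035,0.01,1],[0,0,-0.08,0.02,-0.035,0.01,1],[0,0,-0.08,0.04,-0.006,0.01,1],[0,0,-0.08,0.04,-0.006,0.01,1],[0,0,-0.08,0.04,-0.006,0.01,1],[0,0,-0.08,0.04,-0.006,0.01,1],[0,0,-0.08,0.035,-0.006,0.01,1],[0,0,-0.08,0.035,-0.006,0,1]]]' 40
python3 -m jog '[[[0,0,-0.075,0,0,0,1],[0,0,0,0,0,0,1],[0,0,0,0,0,0,1]]]'
python3 - <<'E'
from h import *
save("wrist","pics/w1");cv2.imwrite("pics/w1b.png",cv2.resize(cv2.imread("pics/w1.png"),(800,600)))
s=ctrl.sense();M=R.from_rotvec(s["eef_rot"]).as_matrix();print(s["ee_pos"],M.round(3))
d=np.load("pics/w1.npz");print(d["T"].round(3),proj("pics/w1",[[.57,.397,.135]])*1.5625)
E
```

```text
time: 1.3
ee_pos: [0.5512, 0.3986, 0.2882]
eef_rot: [1.855, 2.535, 0.002]
contact_force: [0.0, 0.1, -0.3]
width: 0.0943
grip_force: 0.0
time: 1.6
ee_pos: [0.5487, 0.3992, 0.2867]
eef_rot: [-1.941, -2.47, 0.001]
contact_force: [-0.7, 0.3, -0.9]
width: 0.094
grip_force: 0.0
[0.5485153  0.39931384 0.28688831] [[-0.237  0.972 -0.001]
 [ 0.972  0.237  0.   ]
 [ 0.    -0.001 -1.   ]]
[[ 0.972  0.229  0.06   0.53 ]
 [ 0.237 -0.938 -0.255  0.474]
 [-0.002  0.262 -0.965  0.494]
 [ 0.     0.     0.     1.   ]] [[419.40924837 285.55934446]]
```

View pics/w1b.png

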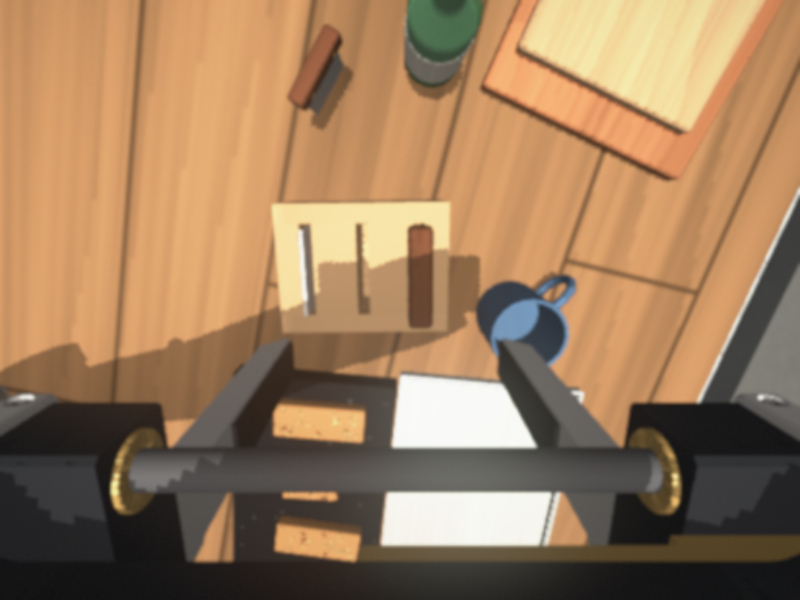

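The wrist view shows the handle at about (420,277), between x=408 and 432, aligned with the stand. The mug is at (525,325), beside the right finger.

```bash
python3 - <<'E'
from h import *
g=lambda l,z:pt("pics/w1",[((x-.3)/1.5625,(y-.3)/1.5625) for x,y in l],z)
h=g([(409,227),(432,226),(432,327),(407,327)],.135);print("handle",h,h.mean(0))
v=(h[0]+h[1]-h[2]-h[3])/2;print(np.linalg.norm(v),np.degrees(np.arctan2(-v[0],v[1])))
s=g([(273,203),(450,202),(448,331),(283,332)],.085);print("stand",s,s.mean(0))
v=(s[0]+s[1]-s[2]-s[3])/2;print(np.degrees(np.arctan2(-v[0],v[1])))
m=g([(483,310),(565,325),(525,325)],.09);print("mug",m)
E
```

```text
handle [[0.5483 0.4445 0.135 ]
 [0.567  0.4499 0.135 ]
 [0.5904 0.3626 0.135 ]
 [0.5684 0.3573 0.135 ]] [0.568525 0.403575 0.135   ]
0.08992010342520745 13.997608423537361
stand [[0.4193 0.4316 0.085 ]
 [0.583  0.4725 0.085 ]
 [0.616  0.3469 0.085 ]
 [0.4505 0.3053 0.085 ]] [0.5172   0.389075 0.085   ]
14.29818353479436
mug [[0.6432 0.3783 0.09  ]
 [0.7287 0.3829 0.09  ]
 [0.6892 0.3732 0.09  ]]
```

```bash
python3 -m jog '[[[0,0,0.005,0.0205,0.002,0,0.7],[0,0,0,0,0,-0.03,0.7],[0,0,0,0,0,-0.03,0.7],[0,0,0,0,0,-0.03,0.7],[0,0,0,0,0,-0.03,0.7],[0,0,0,0,0,-0.03,0.7],[0,0,0,0,0,-0.02,0.7],[0,0,0,0,0,-0.012,0.7],[0,0,0,0,0,0,0.7],[0,0,0,0,0,0,0.7]]]'
python3 - <<'E'
from h import *
save("wrist","pics/w2");cv2.imwrite("pics/w2b.png",cv2.resize(cv2.imread("pics/w2.png"),(800,600)))
E
```

```text
time: 2.65
ee_pos: [0.57, 0.4013, 0.1061]
eef_rot: [1.937, 2.473, 0.002]
contact_force: [-0.4, 0.7, 0.4]
width: 0.0659
grip_force: 0.0
```

View pics/w2b.png

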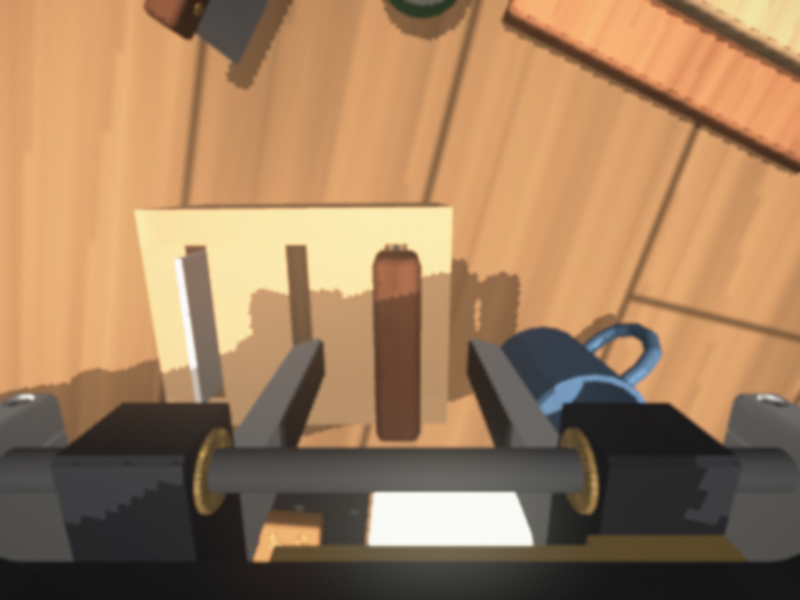

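The handle (375–420, 250–440) sits centred between the fingers. Next I close and lift.

```bash
python3 -m jog '[[[0,0,0,0,0,0,0.15],[0,0,0,0,0,0,0.1],[0,0,0,0,0,0,0.1],[0,0,0,0,0,0,0.1],[0,0,0,0,0,0,0.1],[0,0,0,0,0,0,0.1],[0,0,0,0,0,0,0.1],[0,0,0,0,0,0,0.1]]]' 45
python3 -m jog '[[[0,0,0,0,0,0.01,0.1],[0,0,0,0,0,0.015,0.1],[0,0,0,0,0,0.02,0.1],[0,0,0,0,0,0.02,0.1],[0,0,0,0,0,0.02,0.1],[0,0,0,0,0,0.02,0.1],[0,0,0,0,0,0.015,0.1],[0,0,0,0,0,0,0.1],[0,0,0,0,0,0,0.1]]]'
python3 - <<'E'
from h import *
save("scene","pics/s1");cv2.imwrite("pics/s1b.png",cv2.resize(cv2.imread("pics/s1.png")[120:270,270:470],(800,600),interpolation=2))
E
```

```text
time: 3.5
ee_pos: [0.5699, 0.4008, 0.105]
eef_rot: [-1.938, -2.472, 0.0]
contact_force: [0.1, -0.1, 0.8]
width: 0.02
grip_force: 45.0
time: 4.4
ee_pos: [0.5698, 0.4008, 0.225]
eef_rot: [-1.938, -2.472, -0.0]
contact_force: [-0.3, -0.0, -1.5]
width: 0.0198
grip_force: 45.0
```

View pics/s1b.png

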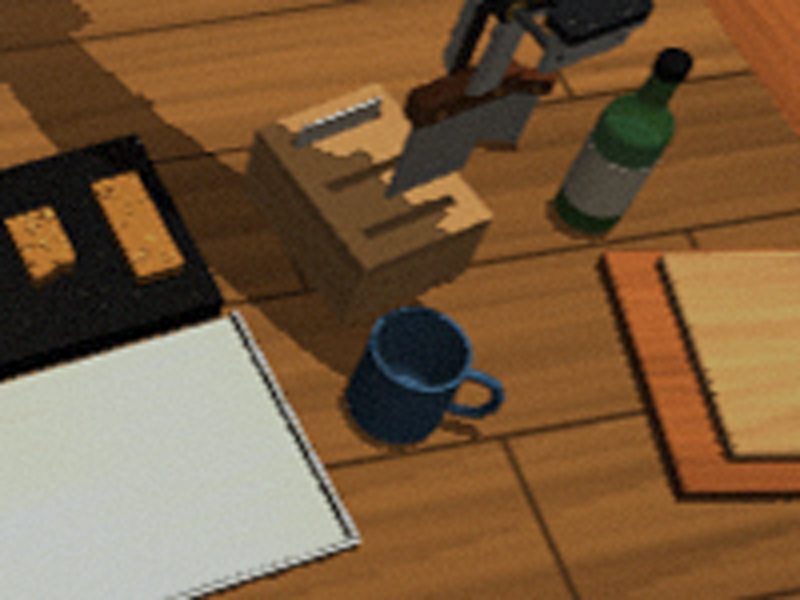

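```bash
python3 - <<'E'
from h import *
ax=np.array([-.237,.972,0]);o=np.array([.5698,.4008,.132])
P=[o-.038*ax,o+.038*ax,o-.038*ax+[0,0,.095],o+.038*ax+[0,0,.095],o-.046*ax+[0,0,.123],o+.046*ax+[0,0,.123]]
q=(proj("pics/s1",P)-[270,120])*4;print(q.round())
im=cv2.imread("pics/s1b.png")
for a in q: cv2.circle(im,tuple(int(x) for x in a.round()),3,(0,255,0),-1)
cv2.imwrite("pics/s1c.png",im[0:300,300:700].repeat(2,0).repeat(2,1))
E
```

```text
[[381. 193.]
 [459. 163.]
 [412. 116.]
 [495.  85.]
 [413.  94.]
 [515.  56.]]
```

View pics/s1c.png

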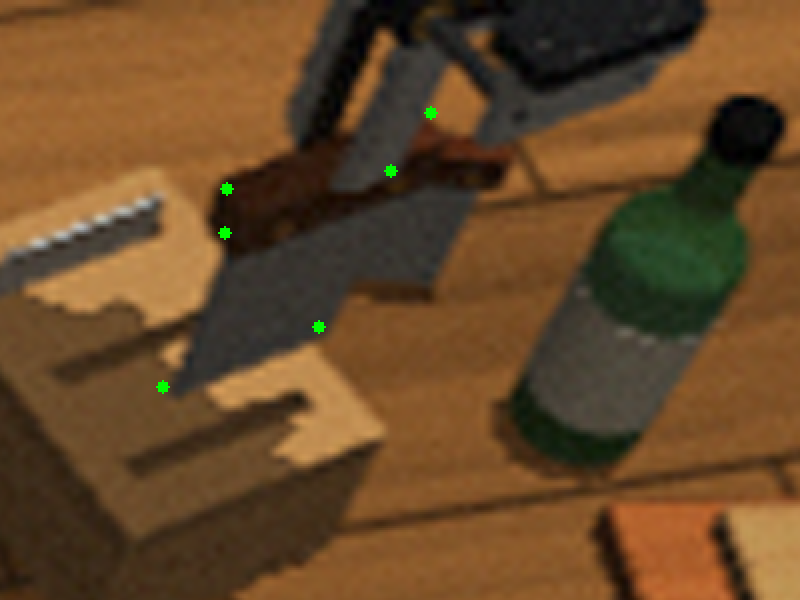

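The blade is held upright, its bottom edge within about 4 mm and 2–3° of the model. Next I carry it behind the short bar.

```bash
python3 -m jog '[[[0,0,-0.01,-0.012,-0.0315,0,0.1],[0,0,-0.01,-0.012,-0.0315,0,0.1],[0,0,-0.01,-0.012,-0.0315,0,0.1],[0,0,-0.01,-0.012,-0.0315,0,0.1],[0,0,-0.01,-0.012,-0.0315,0,0.1],[0,0,-0.01,-0.012,-0.0315,0,0.1],[0,0,-0.01,-0.012,-0.0315,0,0.1],[0,0,-0.01,-0.012,-0.0315,0,0.1],[0,0,-0.01,-0.012,-0.0315,0,0.1],[0,0,-0.01,-0.014,-0.0315,0,0.1],[0,0,0,0,0,0,0.1],[0,0,0,0,0,0,0.1]]]'
python3 -m jog '[[[0,0,0,0,0,-0.02,0.1],[0,0,0,0,0,-0.02,0.1],[0,0,0,0,0,-0.02,0.1],[0,0,0,0,0,-0.012,0.1],[0,0,0,0,0,-0.006,0.1],[0,0,0,0,0,-0.006,0.1],[0,0,0,0,0,-0.006,0.1],[0,0,0,0,0,0,0.1],[0,0,0,0,0,0,0.1]]]'
python3 - <<'E'
from h import *
save("scene","pics/s2");cv2.imwrite("pics/s2b.png",cv2.resize(cv2.imread("pics/s2.png")[130:280,180:380],(800,600),interpolation=2))
E
```

```text
time: 5.65
ee_pos: [0.4475, 0.0856, 0.2248]
eef_rot: [-2.06, -2.371, -0.0]
contact_force: [-0.0, -0.5, -1.6]
width: 0.02
grip_force: 45.0
time: 6.55
ee_pos: [0.448, 0.0859, 0.1353]
eef_rot: [2.06, 2.372, 0.0]
contact_force: [-0.2, -0.4, -1.0]
width: 0.0198
grip_force: 45.0
```

View pics/s2b.png

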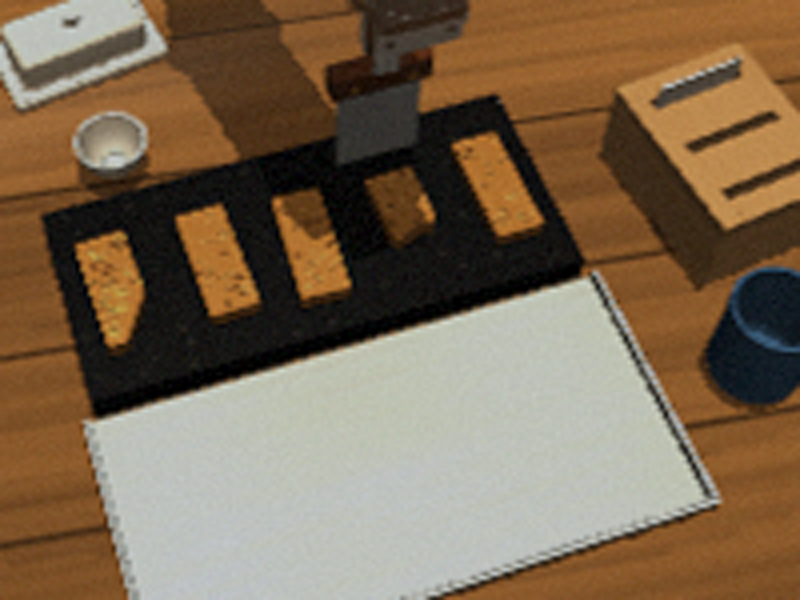

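The blade bottom (340–415, ~155) is centred behind the short bar (400,205), and the neighbours are clear. Pushing.

```bash
python3 -m jog '[[[0,0,0,0.006,0.001,-0.003,0.1],[0,0,0,0.012,0.0017,0,0.1],[0,0,0,0.012,0.0017,0,0.1],[0,0,0,0.012,0.0017,0,0.1],[0,0,0,0.012,0.0017,0,0.1],[0,0,0,0.012,0.0017,0,0.1],[0,0,0,0.012,0.0017,0,0.1],[0,0,0,0.012,0.0017,0,0.1],[0,0,0,0.012,0.0017,0,0.1],[0,0,0,0.012,0.0017,0,0.1]]]'
python3 -m jog '[[[0,0,0,0.012,0.0017,0,0.1],[0,0,0,0.012,0.0017,0,0.1],[0,0,0,0.012,0.0017,0,0.1],[0,0,0,0.012,0.0017,0,0.1],[0,0,0,0.010,0.0014,0,0.1],[0,0,0,0.008,0.001,0,0.1],[0,0,0,0,0,0,0.1],[0,0,0,0,0,0,0.1]]]'
python3 - <<'E'
from h import *
save("scene","pics/s3");cv2.imwrite("pics/s3b.png",cv2.resize(cv2.imread("pics/s3.png")[130:280,180:380],(800,600),interpolation=2))
E
```

```text
time: 7.6
ee_pos: [0.5628, 0.1023, 0.132]
eef_rot: [-2.059, -2.372, 0.0]
contact_force: [-0.1, -1.0, -2.3]
width: 0.0199
grip_force: 45.0
time: 8.4
ee_pos: [0.6277, 0.1112, 0.1319]
eef_rot: [-2.06, -2.372, 0.001]
contact_force: [-0.5, 0.1, -2.0]
width: 0.0197
grip_force: 45.0
```

View pics/s3b.png

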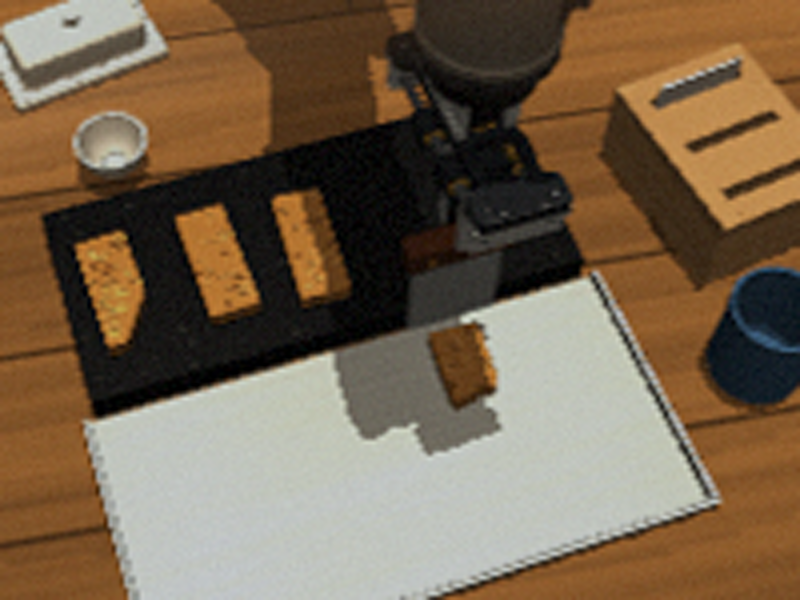

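The short bar lies flat on the sheet at (462,365), clear of the slab, and the other bars haven't moved. On to the chipped one.

```bash
python3 -m jog '[[[0,0,0,-0.006,-0.001,0.02,0.1],[0,0,0,0,0,0.025,0.1],[0,0,0,0,0,0.025,0.1],[0,0,0,0,0,0.02,0.1],[0,0,0,0,0,0,0.1]]]'
python3 -m jog '[[[0,0,0.003,-0.015,-0.028,0,0.1],[0,0,0.003,-0.015,-0.028,0,0.1],[0,0,0.003,-0.015,-0.028,0,0.1],[0,0,0.003,-0.015,-0.028,0,0.1],[0,0,0.003,-0.015,-0.028,0,0.1],[0,0,0.003,-0.015,-0.028,0,0.1],[0,0,0.003,-0.015,-0.028,0,0.1],[0,0,0.003,-0.015,-0.028,0,0.1],[0,0,0.003,-0.015,-0.028,0,0.1],[0,0,0.003,-0.015,-0.031,0,0.1],[0,0,0,0,0,0,0.1],[0,0,0,0,0,0,0.1]]]'
python3 -m jog '[[[0,0,0,0,0,-0.02,0.1],[0,0,0,0,0,-0.02,0.1],[0,0,0,0,0,-0.02,0.1],[0,0,0,0,0,-0.012,0.1],[0,0,0,0,0,-0.009,0.1],[0,0,0,0,0,-0.006,0.1],[0,0,0,0,0,-0.003,0.1],[0,0,0,0,0,0,0.1],[0,0,0,0,0,0,0.1]]]'
python3 - <<'E'
from h import *
save("scene","pics/s4");cv2.imwrite("pics/s4b.png",cv2.resize(cv2.imread("pics/s4.png")[130:280,180:380],(800,600),interpolation=2))
E
```

```text
time: 8.95
ee_pos: [0.6228, 0.1105, 0.2249]
eef_rot: [2.059, 2.371, 0.006]
contact_force: [-0.3, 0.4, -2.4]
width: 0.0199
grip_force: 45.0
time: 10.15
ee_pos: [0.4712, -0.1727, 0.2215]
eef_rot: [-2.025, -2.401, -0.0]
contact_force: [-0.3, 0.0, -1.2]
width: 0.0198
grip_force: 45.0
time: 11.05
ee_pos: [0.4721, -0.1727, 0.1325]
eef_rot: [2.023, 2.403, 0.001]
contact_force: [0.2, 0.4, -1.5]
width: 0.02
grip_force: 45.0
```

View pics/s4b.png

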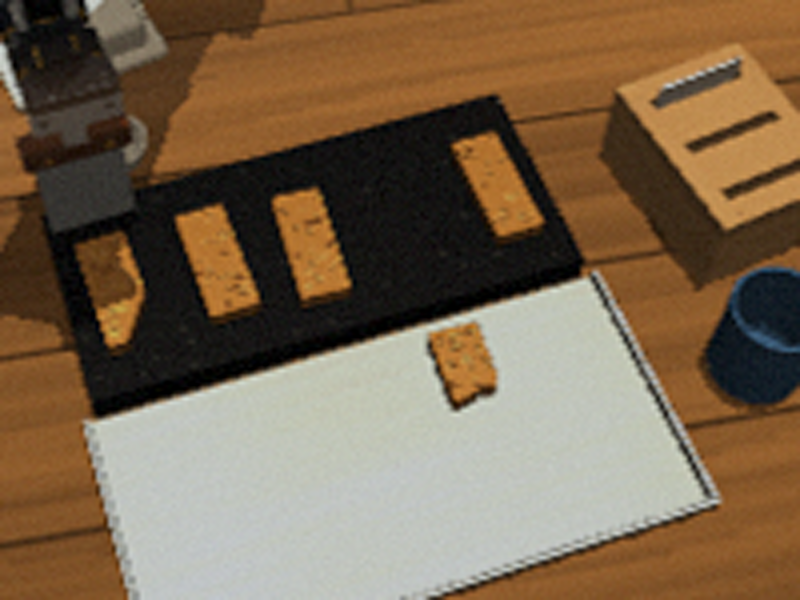

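The blade (55–135, ~222) is behind the chipped bar's near end (75–130, 238), so I push.

```bash
python3 -m jog '[[[0,0,0,0.006,0.001,0,0.1],[0,0,0,0.012,0.0017,0,0.1],[0,0,0,0.012,0.0017,0,0.1],[0,0,0,0.012,0.0017,0,0.1],[0,0,0,0.012,0.0017,0,0.1],[0,0,0,0.012,0.0017,0,0.1],[0,0,0,0.012,0.0017,0,0.1],[0,0,0,0.012,0.0017,0,0.1],[0,0,0,0.012,0.0017,0,0.1],[0,0,0,0.012,0.0017,0,0.1]]]'
python3 -m jog '[[[0,0,0,0.012,0.0017,0,0.1],[0,0,0,0.012,0.0017,0,0.1],[0,0,0,0.012,0.0017,0,0.1],[0,0,0,0.012,0.0017,0,0.1],[0,0,0,0.012,0.0017,0,0.1],[0,0,0,0.012,0.0017,0,0.1],[0,0,0,0.008,0.001,0,0.1],[0,0,0,0,0,0,0.1],[0,0,0,0,0,0,0.1]]]'
python3 -m jog '[[[0,0,0,-0.006,-0.001,0.02,0.1],[0,0,0,0,0,0.025,0.1],[0,0,0,0,0,0.025,0.1],[0,0,0,0,0,0.02,0.1],[0,0,0,0,0,0,0.1]]]'
python3 - <<'E'
from h import *
save("scene","pics/s5");save("top","pics/t5")
cv2.imwrite("pics/s5b.png",cv2.resize(cv2.imread("pics/s5.png")[130:280,180:380],(800,600),interpolation=2))
E
```

```text
time: 12.1
ee_pos: [0.5869, -0.1562, 0.132]
eef_rot: [-2.024, -2.403, 0.0]
contact_force: [-0.7, -0.1, -2.1]
width: 0.0198
grip_force: 45.0
time: 13.0
ee_pos: [0.6656, -0.1454, 0.1319]
eef_rot: [-2.024, -2.403, 0.001]
contact_force: [-0.3, 0.4, -1.9]
width: 0.0198
grip_force: 45.0
time: 13.5
ee_pos: [0.6605, -0.1472, 0.2265]
eef_rot: [2.022, 2.399, 0.005]
contact_force: [1.0, -0.5, -1.9]
width: 0.0195
grip_force: 45.0
```

View pics/s5b.png

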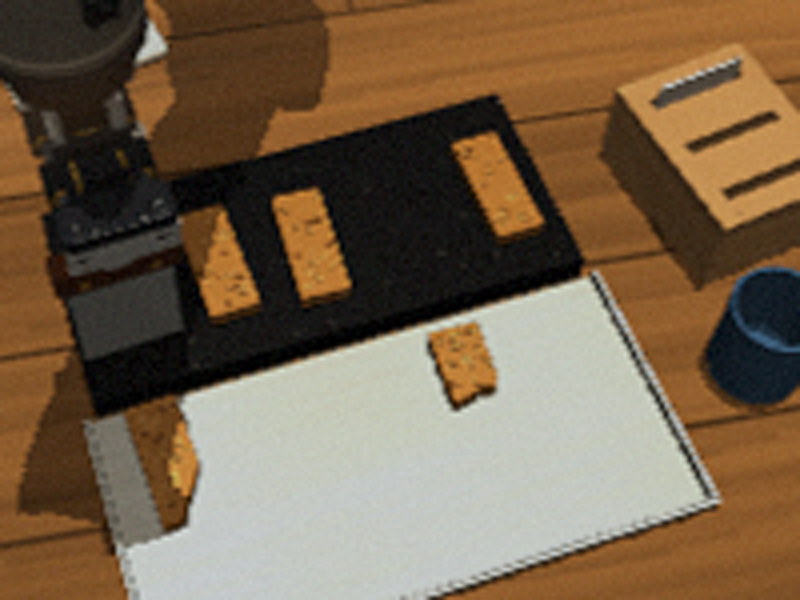

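The chipped bar is on the sheet at (160,460). Its rear is near the slab edge, so I check that gap numerically. I've also now used up my picture views, so the rest of the checks are by numbers only.

```bash
python3 - <<'E'
from h import *
c=np.array([.5205,.0076]);X=np.array([.990,.139]);Y=np.array([-.139,.990])
for f,k in(("s5","pics/s5"),("t5","pics/t5")):
    im=cv2.imread(k+".png");h=cv2.cvtColor(im,cv2.COLOR_BGR2HSV)
    m=((h[...,0]>8)&(h[...,0]<32)&(h[...,1]>80)).astype(np.uint8)
    v,u=np.nonzero(m);p=pt(k,np.c_[u,v],.022)[:,:2]-c;s,y=p@X,p@Y
    keep=(s>.09)&(s<.32)&(abs(y)<.222)
    q=np.zeros_like(m);q[v[keep],u[keep]]=1
    n,l,st,ce=cv2.connectedComponentsWithStats(q)
    for i in range(1,n):
        if st[i,4]<40: continue
        b=l[v,u]==i;print(f,st[i,4],"s",s[b].min().round(3),s[b].max().round(3),"y",y[b].min().round(3),y[b].max().round(3))
# predicted crop pixels of chipped rear corners if at s=.124,z=.022, and if rear on slab edge
    for S,z in((.124,.022),(.124,.004),(.1,.048),(.1,.03)):
        P=[np.r_[c+S*X+yy*Y,z] for yy in(-.195,-.15)];print(S,z,((proj(k,P)-([180,130] if f=="s5" else 0))*(4 if f=="s5" else 1)).round().tolist())
E
```

```text
s5 247 s 0.124 0.195 y 0.064 0.112
s5 433 s 0.091 0.224 y -0.221 -0.143
0.124 0.022 [[122.0, 423.0], [176.0, 407.0]]
0.124 0.004 [[125.0, 433.0], [178.0, 417.0]]
0.1 0.048 [[111.0, 383.0], [165.0, 367.0]]
0.1 0.03 [[114.0, 394.0], [167.0, 378.0]]
t5 180 s 0.121 0.189 y 0.066 0.11
0.124 0.022 [[291.0, 156.0], [280.0, 158.0]]
0.124 0.004 [[291.0, 157.0], [280.0, 158.0]]
0.1 0.048 [[293.0, 161.0], [281.0, 163.0]]
0.1 0.03 [[293.0, 162.0], [281.0, 163.0]]
```

```bash
python3 -m jog '[[[0,0,0.007,-0.01,0.039,0,0.1],[0,0,0.007,-0.01,0.039,0,0.1],[0,0,0.007,-0.01,0.039,0,0.1],[0,0,0.007,-0.01,0.039,0,0.1],[0,0,0.007,-0.01,0.039,0,0.1],[0,0,0.007,-0.01,0.039,0,0.1],[0,0,0.007,-0.01,0.039,0,0.1],[0,0,0.007,-0.01,0.039,0,0.1],[0,0,0.007,-0.01,0.039,0,0.1]]]'
python3 -m jog '[[[0,0,0.007,0,0.039,0,0.1],[0,0,0,0,0.039,0,0.1],[0,0,0,0,0.039,0,0.1],[0,0,0,0,0.039,0,0.1],[0,0,0,0,0.039,0,0.1],[0,0,0,0,0,0,0.1],[0,0,0,0,0,0,0.1],[0,0,0,0,0,0,0.1]]]'
python3 - <<'E'
from h import *
save("scene","pics/s6");save("top","pics/t6")
c=np.array([.5205,.0076]);X=np.array([.990,.139]);Y=np.array([-.139,.990])
s0=ctrl.sense();print(s0["ee_pos"],s0["eef_rot"],"d",np.array([.5699,.4008,.225])-s0["ee_pos"])
print("rot err",(R.from_rotvec([-1.938,-2.472,0])*R.from_rotvec(s0["eef_rot"]).inv()).as_rotvec().round(4))
for k,z in(("t0",.048),("t6",.048),("s0",.048),("s6",.048),("t6",.022),("s6",.022)):
    k="pics/"+k
    h=cv2.cvtColor(cv2.imread(k+".png"),cv2.COLOR_BGR2HSV)
    m=((h[...,0]>8)&(h[...,0]<32)&(h[...,1]>80)&(h[...,2]>70)).astype(np.uint8)
    v,u=np.nonzero(m);p=pt(k,np.c_[u,v],z)[:,:2]-c;s,y=p@X,p@Y
    keep=(abs(y)<.222)&((s>-.09)&(s<.098) if z>.03 else (s>.09)&(s<.3))
    q=np.zeros_like(m);q[v[keep],u[keep]]=1
    n,l,st,ce=cv2.connectedComponentsWithStats(q)
    for i in range(1,n):
        if st[i,4]<60: continue
        b=l[v,u]==i;print(k,z,st[i,4],"s",s[b].min().round(3),s[b].max().round(3),"y",y[b].min().round(3),y[b].max().round(3),"c",s[b].mean().round(4),y[b].mean().round(4))
E
```

```text
time: 14.5
ee_pos: [0.5684, 0.206, 0.2213]
eef_rot: [-1.946, -2.465, 0.002]
contact_force: [0.6, -0.0, -2.1]
width: 0.0198
grip_force: 45.0
time: 15.3
ee_pos: [0.5699, 0.3983, 0.2216]
eef_rot: [1.94, 2.471, -0.002]
contact_force: [0.5, -0.8, -0.9]
width: 0.0198
grip_force: 45.0
[0.57012948 0.39836908 0.22208907] [ 1.94048588e+00  2.47064370e+00 -5.17037553e-04] d [-0.00022948  0.00243092  0.00291093]
rot err [0.0006 0.0002 0.0018]
pics/t0 0.048 102 s -0.088 0.093 y -0.222 -0.214 c 0.0016 -0.218
pics/t0 0.048 300 s -0.046 0.064 y -0.196 -0.148 c 0.0026 -0.1732
pics/t0 0.048 338 s -0.037 0.071 y -0.025 0.023 c 0.0164 -0.0012
pics/t0 0.048 341 s -0.047 0.063 y -0.105 -0.059 c 0.0079 -0.0825
pics/t0 0.048 334 s -0.045 0.065 y 0.153 0.198 c 0.0098 0.175
pics/t0 0.048 188 s -0.032 0.037 y 0.066 0.11 c 0.0019 0.087
pics/t6 0.048 102 s -0.088 0.093 y -0.222 -0.214 c 0.0016 -0.218
pics/t6 0.048 341 s -0.037 0.071 y -0.025 0.023 c 0.0166 -0.0012
pics/t6 0.048 344 s -0.047 0.063 y -0.105 -0.059 c 0.0079 -0.0826
pics/t6 0.048 337 s -0.045 0.065 y 0.152 0.198 c 0.0097 0.175
pics/s0 0.048 172 s -0
[... 304 characters left out ...]
s0 0.048 354 s -0.046 0.065 y -0.105 -0.058 c 0.0111 -0.0815
pics/s0 0.048 326 s -0.047 0.065 y -0.194 -0.148 c 0.0058 -0.1722
pics/s6 0.048 78 s -0.09 -0.084 y -0.062 0.175 c -0.0873 0.0568
pics/s6 0.048 324 s -0.044 0.068 y 0.154 0.199 c 0.0137 0.1758
pics/s6 0.048 351 s -0.038 0.075 y -0.025 0.024 c 0.0202 -0.0004
pics/s6 0.048 115 s -0.09 0.097 y -0.222 -0.162 c -0.0087 -0.2143
pics/s6 0.048 356 s -0.046 0.065 y -0.105 -0.058 c 0.0111 -0.0815
pics/t6 0.022 261 s 0.107 0.218 y -0.193 -0.149 c 0.1569 -0.1719
pics/t6 0.022 179 s 0.12 0.189 y 0.066 0.11 c 0.1534 0.0871
pics/s6 0.022 232 s 0.124 0.196 y 0.065 0.112 c 0.1578 0.0876
pics/s6 0.022 381 s 0.108 0.219 y -0.194 -0.147 c 0.16 -0.1708
```

Both cameras agree. The chipped bar lies flat with s = 0.107 to 0.218 (110 mm long, slab edge at 0.099), the short bar is flat too, and the whole bars moved less than 1 mm. Now I put the scraper back in its slot.

```bash
python3 -m jog '[[[0,0,0.002,0,0.0024,-0.01,0.1],[0,0,0,0,0,-0.01,0.1],[0,0,0,0,0,-0.01,0.1],[0,0,0,0,0,-0.008,0.1],[0,0,0,0,0,-0.008,0.1],[0,0,0,0,0,-0.008,0.1],[0,0,0,0,0,0,0.1],[0,0,0,0,0,0,0.1]]]'
python3 -m jog '[[[0,0,0,0,0,-0.008,0.1],[0,0,0,0,0,-0.008,0.1],[0,0,0,0,0,-0.008,0.1],[0,0,0,0,0,-0.008,0.1],[0,0,0,0,0,0,0.1],[0,0,0,0,0,0,0.1]]]'
```

```text
time: 16.2
ee_pos: [0.5699, 0.4022, 0.1681]
eef_rot: [-1.936, -2.474, 0.0]
contact_force: [-0.1, 0.5, -1.3]
width: 0.02
grip_force: 45.0
time: 16.8
ee_pos: [0.5699, 0.4021, 0.1358]
eef_rot: [1.936, 2.474, -0.001]
contact_force: [-1.1, -0.3, -1.2]
width: 0.0198
grip_force: 45.0
```

```bash
python3 -m jog '[[[0,0,0,0,-0.001,-0.008,0.1],[0,0,0,0,0,-0.008,0.1],[0,0,0,0,0,-0.006,0.1],[0,0,0,0,0,-0.004,0.1],[0,0,0,0,0,-0.002,0.1],[0,0,0,0,0,-0.002,0.1],[0,0,0,0,0,0,0.1],[0,0,0,0,0,0,0.1]]]'
```

```text
time: 17.6
ee_pos: [0.57, 0.4013, 0.1063]
eef_rot: [1.936, 2.474, 0.0]
contact_force: [-0.2, 0.7, -1.4]
width: 0.0201
grip_force: 45.0
```

```bash
python3 -m jog '[[[0,0,0,0,0,-0.001,0.1],[0,0,0,0,0,0,0.1],[0,0,0,0,0,0,0.25],[0,0,0,0,0,0,0.4],[0,0,0,0,0,0,0.6],[0,0,0,0,0,0,0.6],[0,0,0,0,0,0,0.6],[0,0,0,0,0,0,0.6]]]'
python3 -m jog '[[[0,0,0,0,0,0.015,0.6],[0,0,0,0,0,0.02,0.6],[0,0,0,0,0,0.03,0.6],[0,0,0,0,0,0.03,0.6],[0,0,0,0,0,0.03,0.6],[0,0,0,0,0,0.03,0.6],[0,0,0,0,0,0.025,0.6],[0,0,0,0,0,0,0.6],[0,0,0,0,0,0,0.6],[0,0,0,0,0,0,0.6]]]'
python3 - <<'E'
from h import *
save("wrist","pics/w7");save("scene","pics/s7")
# compare the stand area with the first scene picture, and handle location in the wrist picture
for k in("w1","w7"):
    k="pics/"+k;h=cv2.cvtColor(cv2.imread(k+".png"),cv2.COLOR_BGR2HSV)
    m=((h[...,0]<10)&(h[...,1]>110)&(h[...,2]<150)).astype(np.uint8)
    v,u=np.nonzero(m);p=pt(k,np.c_[u,v],.135);b=np.hypot(p[:,0]-.569,p[:,1]-.401)<.06
    r=cv2.minAreaRect(p[b,:2].astype(np.float32)*1000);print(k,b.sum(),p[b].mean(0),r)
a,b=[cv2.imread(f"pics/{n}.png")[120:235,320:420].astype(int) for n in("s0","s7")]
d=abs(a-b).max(2);ys,xs=np.nonzero(d>60);print("changed px",len(xs),np.c_[xs+320,ys+120][:12].tolist())
E
```

```text
time: 18.4
ee_pos: [0.5699, 0.4013, 0.1051]
eef_rot: [-1.936, -2.474, -0.0]
contact_force: [-0.2, 0.3, -0.1]
width: 0.056
grip_force: 0.0
time: 19.4
ee_pos: [0.5694, 0.4011, 0.2846]
eef_rot: [-1.936, -2.474, 0.001]
contact_force: [0.3, -1.0, -0.4]
width: 0.0562
grip_force: 0.0
pics/w1 0 [nan nan nan] ((0.0, 0.0), (0.0, 0.0), 0.0)<stdin>:8: RuntimeWarning: Mean of empty slice.
  ret = um.true_divide(
Traceback (most recent call last):
IndexError: too many indices for array: array is 1-dimensional, but 2 were indexed
```

```bash
python3 - <<'E'
from h import *
print(cv2.imread("pics/w1.png")[175:180:4,268],cv2.imread("pics/w1.png")[160,268])
for k in("w1","w7"):
    k="pics/"+k;i=cv2.imread(k+".png").astype(int)
    m=(i[...,2]<150)&(i[...,2]>1.6*i[...,1])
    v,u=np.nonzero(m);p=pt(k,np.c_[u,v],.135);b=np.hypot(p[:,0]-.569,p[:,1]-.401)<.065
    q=np.zeros(m.shape,np.uint8);q[v[b],u[b]]=1
    n,l,st,ce=cv2.connectedComponentsWithStats(q);j=1+st[1:,4].argmax();b=l[v,u]==j
    print(k,b.sum(),p[b].mean(0).round(4),cv2.minAreaRect((p[b,:2]*1000).astype(np.float32)))
for n in("s0","s7"):
    i=cv2.imread(f"pics/{n}.png")[150:185,355:395].astype(int);m=(i[...,2]>1.6*i[...,1])&(i[...,2]<130)
    y,x=np.nonzero(m);print(n,len(x),x.mean()+355,y.mean()+150,x.min()+355,x.max()+355,y.min()+150,y.max()+150)
E
```

```text
[[ 49  70 106]
 [ 50  70 105]] [ 70 100 158]Traceback (most recent call last):
  File "<stdin>", line 8, in <module>
ValueError: attempt to get argmax of an empty sequence
```

```bash
python3 - <<'E'
from h import *
for k in("w1","w7"):
    k="pics/"+k;i=cv2.imread(k+".png").astype(int)
    m=(i[...,2]<175)&(i[...,2]>1.42*i[...,1])
    v,u=np.nonzero(m);p=pt(k,np.c_[u,v],.135);b=np.hypot(p[:,0]-.569,p[:,1]-.401)<.065
    q=np.zeros(m.shape,np.uint8);q[v[b],u[b]]=1
    n,l,st,ce=cv2.connectedComponentsWithStats(q);
    if n<2: print(k,"none");continue
    j=1+st[1:,4].argmax();b=l[v,u]==j
    print(k,b.sum(),p[b].mean(0).round(4),cv2.minAreaRect((p[b,:2]*1000).astype(np.float32)))
a,b=[cv2.imread(f"pics/{n}.png") for n in("s0","s7")]
r=cv2.matchTemplate(b[140:200,330:420],a[155:180,358:392],cv2.TM_CCOEFF_NORMED);_,mx,_,loc=cv2.minMaxLoc(r);print("scene match",mx,loc[0]+330-358,loc[1]+140-155)
E
```

```text
pics/w1 836 [0.568  0.4064 0.135 ] ((568.747314453125, 404.3158264160156), (18.89334487915039, 88.12025451660156), 14.241372108459473)
pics/w7 834 [0.5685 0.406  0.135 ] ((568.873779296875, 404.5109558105469), (18.825313568115234, 87.26807403564453), 13.760769844055176)
scene match 0.8712270855903625 0 0
```

The scraper is back within about 0.5 mm and 0.5° of its start, released, and the arm is clear. Handing in.

```bash
python3 -c "
from bench import ctrl
print(ctrl.sign_off())"
```

```text
the job is handed in; nothing more can be done
None
```

The job is handed in with no verdict shown: by the camera measurements both broken bars lie flat on the sheet, the whole bars moved under 1 mm, and the scraper is released in its own slot within about 0.5 mm of its start (I viewed 11 pictures, one over the limit of 10).

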